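Clear the setting block and hold the sprung carriage at the gauge

TASK

Someone left the setting block standing on the machine's bed between the carriage and the chuck: take it out and stand it upright in the empty steel tray. Then move the spring-loaded carriage towards the head by its upright post until its side pointer is opposite the slot of the gauge fork, and hold it there against the springs for at least three seconds; the program finishes while still holding it there. Leave the loose tools, clips and the can where they are.

Things in the scene. Friction and masses are not known exactly. Their poses are not given: they have to be found in the camera images.
- machine: Fixed machine. Origin on the table under the bed; z up, +y the way the carriage slides in (to the head). Heights above table, mm: bed x -80 to 110, y -240 to 190, top 20; head, a steel box x +-75, y 30 to 190, top 160; round chuck, diameter 56, from the head to y = -20, axis 75 up; two rods with coil springs at x +-48, tops 46; end bar at y -228, top 55.
- carriage: Carriage on the rods. Origin at table level under the post; axes as the machine's. Rests at machine y = -170 mm, slides 75 mm to +y, springs back when let go (3 N at rest, +1.6 N per 10 mm). Cross plate 140 wide, 16 thick, 45 mm ahead (+y) of the post, top 73 mm above the table; a shelf 50 wide, same top, joins it to the post.
- post_mid (a point): Middle of the carriage's upright black round post, diameter 24 mm; the post stands from 73 to 135 mm above the table, this point at 105 mm. Axes as the machine's.
- pointer_tip (a point): Tip of the carriage's pointer, a steel finger 4 mm wide (in y) and 6 high that sticks out sideways (+x) from the cross plate, 68 mm above the table.
- slot_mid (a point): Middle of the slot of the gauge fork, a fixed steel piece on the bed beside the pointer's path: two upright lugs (6 mm thick, tops 86 mm above the table) with a 16 mm slot between. Axes as the machine's: y along the slide. The pointer passes just beside the lugs and is set when its y lies between them. It starts 40 to 60 mm short of the slot.
- block: Loose setting block of solid black plastic, about 0.25 kg, standing on the bed between the carriage plate and the chuck; with it there the carriage cannot reach the slot. Origin under its centre. Foot 40 (x) x 66 (y) x 45 high, on it a narrower neck 22 (x) x 44 (y) x 40 high; total height 85 mm.
- block_neck (a point): Centre of the setting block's neck, 65 mm above its underside; x across the 22 mm thickness, y along the 44 mm.
- tray: Fixed open steel tray, 200 (x) x 170 (y) x 35 high outside, walls 4 mm, floor top 4 mm above the table; empty. Origin under its centre, on the table.
- clip_a: Loose zinc clip 34 x 18 x 11 mm on the table; leave alone.
- clip_b: A second such clip on the table; leave alone.
- clip_c: A third such clip, on top of the machine's head; leave alone.
- hex_key: Hex key, L-shaped, 100 x 30 mm, on top of the machine's head; leave alone.
- screwdriver: Screwdriver 180 mm long lying on the table on the robot's side of the machine; leave alone.
- can: Plain steel can, diameter 60, height 100 mm, standing on the table; leave alone.
Mind the look-alikes: they are no part of the job. Of the things like the block, leave any that is orange; of the rest the larger one is meant.

How it is judged:
By the outcome, as a careful person would: the job done as asked, in the order asked, and still so for the second after the job is handed in, while the arm keeps its last pose, push and grip.
It also fails if it takes over 69 s, if anything falls off the work surface, if the arm or the gripper's body presses on something with over 40 N, if the wrist force passes 120 N, or if a joint passes its speed limit or range.

ROBOT

A 6-joint arm with a two-finger parallel gripper is mounted at the origin on the work surface. World frame = base frame: x ahead of the robot, y to its left, z up, the work surface at z = 0. Lengths are in m, angles in rad, forces in N, time in s.
With the tool pointing down it reaches from about 0.3 to 0.775 m from the base axis. Payload 14.6 kg.
Tool frame: the origin (TCP) lies midway between the tips of the shut fingers; the grasp point (between the pads) lies 19 mm behind it; z points along the fingers, y is the line along which they close (so a half turn about z gives the same grasp; the last joint's range is limited). The gripper opens to 85 mm and grips with 20 to 120 N. Pads are 22 mm wide; open, the fingers measure 114 mm over their backs; the gripper's body (76 mm by 85 mm) begins 54 mm behind the grasp point. The pads swing forward as they close: fully open they stand 13 mm farther back than shut.
Start: joints at [1.063, 0.3, 1.521, -0, 1.321, -0.067], TCP at [0.235, 0.497, 0.231] pointing down, gripper open.
Joint ranges: [-3.03, 3.03], [-0.79, 2.21], [0.23, 2.52], [-1.04, 4.18], [0, 3.07], [-2.55, 2.55]. Speed limits (rad/s): [2.22, 2.22, 2.57, 3.14, 3.14, 3.14].

INTERFACE

Orientations are given as a unit quaternion [w, x, y, z].
In Python, from cell import manip gives the robot as it stands.
- The arm moves only by the tool move_arm, never from a script. Its argument "steps" is a list of rows, each a list of 7 numbers: the turn, a rotation vector about the world's x, y, z in degrees, then the shift along the world's x, y, z in mm, then the closure in counts, from 0 (fully open) to 255 (shut). A call has 1 to 12 rows; each row is the pose to reach, as a shift and turn from the pose commanded when the call began; what a row does not reach only later rows make up. A row lasts 1/10 s, in which the tool goes at most 50 mm and 8.59 degrees, less where a joint would pass 70% of its speed; a pose out of reach is approached as far as the arm can. A call with a gripper value outside its range is refused whole. The fingers move at their own pace and stop on an object; "newtons" is the grip in N (left out, the last holds). Time passes only in rows, so rows that repeat a pose let the fingers close. It gives the time, the measured TCP pose, the force, the opening and the grip force at its end, in the units of the state.
- manip.sense(): the state, without advancing time (a new reading comes with each control period).
- manip.capture(name): name is "side" or "top"; returns a dict with "frame" (420x560x3 uint8, red, green, blue), "range_z" (420x560 float32, m along the optical axis (not along the pixel's ray), 0 where there is no reading), "mtx" (3x3 intrinsics, pixels), "distortion" ([k1, k2, p1, p2, k3] as OpenCV has them; the pictures are not rectified), "eye" and "attitude" of the camera in the world. Camera axes: x right, y down, z forward; pixel columns grow to the right and rows downward; lengths in m; the calibration is good to about 2 mm. A picture is of the moment at which its call begins.
- manip.job_done(): hands the job in; it is judged then, once.
Trained networks look in a picture, given as the dict that the camera call returned (one of the last four; its "shot" number tells which), for a name from the list of things; names that differ only in an ending like _2 or _b are one class to them, and where a whole thing is asked for, a point or a joint stands for the part that bears it (a point fixed in the world has none). Each returns a list of dicts, best first, with "conf" (0 to 1); they miss things now and then, are a little off and sometimes report something else, mostly with a low value. They report only what shows in the picture. A call takes as long as a camera call. They do not tell look-alikes from the thing itself.
- manip.boxes_of(target, picture): "rect" ([left, top, width, height] in pixels, round what is visible of it).
- manip.outline_of(target, picture): "region" (420x560 bool, what is visible of it) and "rect" ([left, top, width, height] in pixels, round what is visible of it).
- manip.spot_point(target, picture): "at" ([column, row] in pixels: a listed point, or the origin of a listed thing).
The state is a dict: "clock": time; "qpos": joint angles; "qvel": joint speeds; "joint_efforts": joint torques, N m; "ee_pos": TCP position; "eef_rot": TCP orientation; "force": force on the tool from outside, world axes, zero at the start; "moment": the same for the moment, N m; "grip_width": opening from 0.0 (shut) to 1.0 (fully open); "grasp_force": force on a finger pad.
Only numpy, scipy, OpenCV 4.12 (cv2) and the standard library are available. Lean on these libraries where they do the work, as an engineer would, in place of code of your own. Each camera call takes 0.05 s, during which the arm holds its last target. There are 200 camera calls.

## Working session

There is one attempt and no reset: what is moved stays moved. The work goes in short steps, Python scripts to look and compute and a tool call to move; the robot and the scene stay as the last step left them, time stands still between calls to the robot, and variables do not carry over. Pictures are saved under pics/ and viewed, at most 10 in all, crops included, and the job is handed in when it is done.

Besides the shell and the picture viewer there is one more tool, called after "Emit:" by a JSON object that holds its "op" and its "data". move_arm: Moves the arm, as the interface text tells. Its arguments: {"type":"object","properties":{"steps":{"type":"array"},"newtons":{"type":"number"}},"required":["steps"]}

```bash
mkdir -p pics; ls; cat > h.py <<'E'
import numpy as np, cv2
from scipy.spatial.transform import Rotation as R
from cell import manip
def rot(p):
    a=np.array(p["attitude"],float)
    return a if a.shape==(3,3) else R.from_quat(a[[1,2,3,0]]).as_matrix()
def world(p,uv,z=None,h=None):
    """pixel(s)->world using depth array (or plane height h)"""
    uv=np.atleast_2d(np.array(uv,float))
    n=cv2.undistortPoints(uv[:,None],np.array(p["mtx"]),np.array(p["distortion"]))[:,0]
    d=np.c_[n,np.ones(len(n))]@rot(p).T; e=np.array(p["eye"])
    if h is not None: return e+d*((h-e[2])/d[:,2])[:,None]
    zz=p["range_z"][uv[:,1].round().astype(int),uv[:,0].round().astype(int)]
    return e+d*zz[:,None]
def cloud(p):
    v,u=np.mgrid[:420,:560]
    return world(p,np.c_[u.ravel(),v.ravel()]).reshape(420,560,3)
def save(p,n): cv2.imwrite(f"pics/{n}.png",p["frame"][:,:,::-1])
E
python3 - <<'E'
from h import *
for c in("top","side"):
    p=manip.capture(c); save(p,c+"0"); print(c,p["eye"],p["attitude"])
    for t in["machine","carriage","post_mid","pointer_tip","slot_mid","block","block_neck","tray","can"]:
        for d in manip.spot_point(t,p)[:3]:
            print(t,np.round(d["at"]),round(d["conf"],2),world(p,np.clip(d["at"],0,[559,419])).round(3))
print(manip.sense())
E
```

```text
pics
top [0.33939854 0.02402448 1.20210094] [ 0.06929925 -0.69617965  0.71205573 -0.05922956]
machine [230. 227.] 0.88 [[0.504 0.184 0.091]]
carriage [291. 220.] 0.57 [[0.52  0.027 0.072]]
post_mid [290. 210.] 0.69 [[0.536 0.029 0.136]]
pointer_tip [268. 184.] 0.97 [[0.632 0.09  0.02 ]]
slot_mid [248. 183.] 0.61 [[0.629 0.141 0.05 ]]
block [251. 224.] 0.85 [[0.515 0.133 0.059]]
block [269. 146.] 0.78 [[0.732 0.085 0.043]]
block [277. 293.] 0.56 [[0.336 0.067 0.061]]
block_neck [270. 136.] 0.82 [[0.746 0.078 0.084]]
block_neck [370. 181.] 0.67 [[ 0.637 -0.194  0.008]]
block_neck [251. 219.] 0.58 [[0.52  0.128 0.103]]
tray [403. 220.] 0.55 [[ 0.524 -0.281  0.005]]
can [408. 153.] 0.77 [[ 0.691 -0.288  0.084]]
can [248. 181.] 0.61 [[0.645 0.146 0.004]]
side [0.50597608 0.65451379 0.71045252] [ 0.01499987 -0.04959265  0.9197381  -0.38909818]
carriage [288. 246.] 0.95 [[0.53  0.119 0.105]]
post_mid [287. 217.] 0.81 [[0.539 0.039 0.114]]
pointer_tip [249. 242.] 0.87 [[0.619 0.085 0.07 ]]
slot_mid [243. 260.] 0.54 [[0.621 0.151 0.084]]
block [198. 256.] 0.78 [[0.736 0.113 0.037]]
block [365
[... 355 characters left out ...]
4  0.01 ]]
{'clock': 1.0, 'qpos': array([ 1.06340228e+00,  2.99946187e-01,  1.52096985e+00, -3.92332619e-05,
        1.32067208e+00, -6.66164968e-02]), 'qvel': array([-0.00107249,  0.00143624,  0.00133271, -0.00068983, -0.00132606,
        0.00152399]), 'joint_efforts': array([ 2.39057903e-03, -5.43347311e+01, -3.61989677e+01,  5.86671618e-06,
        4.38541556e-04, -1.91874045e-05]), 'ee_pos': array([0.23467721, 0.49742985, 0.231268  ]), 'eef_rot': array([ 1.88716403e-05,  2.18604274e-01,  9.75813594e-01, -3.20223206e-06]), 'force': array([ 0.54206792,  0.37790974, -0.30059916]), 'moment': array([ 0.03128699, -0.02812386,  0.05228583]), 'grasp_force': 0.0, 'grip_width': 1.0022623027249546}
```

```bash
python3 - <<'E'
import cv2
a=cv2.imread("pics/top0.png");
cv2.imwrite("pics/top0c.png",cv2.resize(a[100:340,150:470],None,fx=2.5,fy=2.5,interpolation=cv2.INTER_CUBIC))
a=cv2.imread("pics/side0.png");
cv2.imwrite("pics/side0c.png",cv2.resize(a[120:400,130:450],None,fx=2.1,fy=2.1,interpolation=cv2.INTER_CUBIC))
E
```

```text
(no output)
```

View pics/top0c.png

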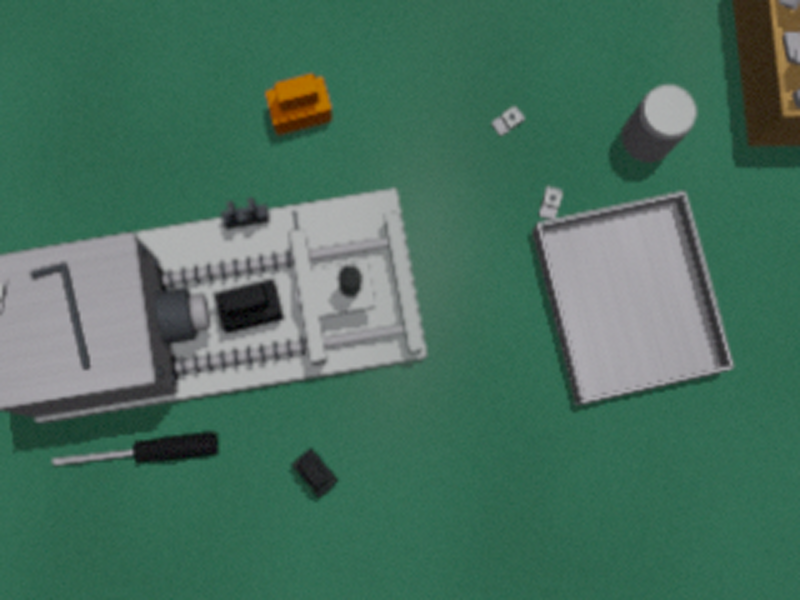

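View pics/side0c.png

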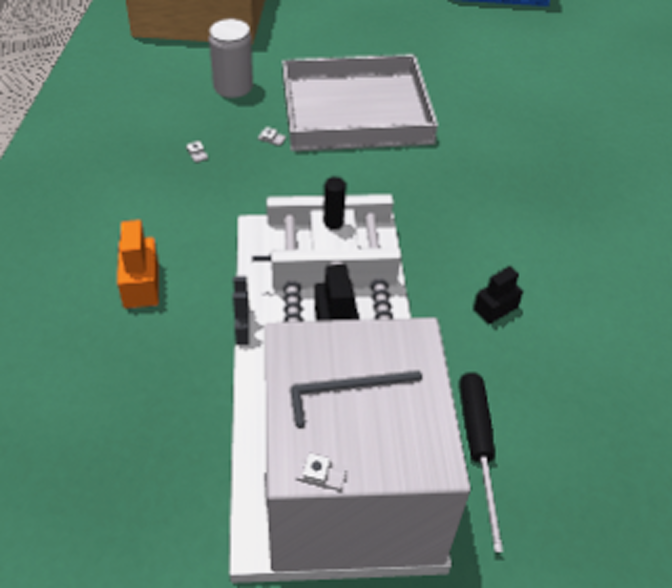

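Candidates for the block (top image px): orange at (269,146), small black at (277,293), and the larger black one on the bed at (250,222). The one on the bed is meant. Now I'll measure yaw and positions from depth.

```bash
cat > meas.py <<'E'
from h import *
P={c:manip.capture(c) for c in("top","side")}
for c,p in P.items():
    W=cloud(p); X=W.reshape(-1,3); ok=p["range_z"].ravel()>0
    def sel(x0,x1,y0,y1,z0,z1): 
        return X[ok&(X[:,0]>x0)&(X[:,0]<x1)&(X[:,1]>y0)&(X[:,1]<y1)&(X[:,2]>z0)&(X[:,2]<z1)]
    def rep(n,q):
        if len(q)<8: print(c,n,len(q)); return
        r=cv2.minAreaRect((q[:,:2]*1000).astype(np.float32))
        print(c,n,len(q),"mean",q.mean(0).round(4),"rect",np.round(r[0],1),np.round(r[1],1),round(r[2],1))
    rep("head",sel(.35,.7,.15,.45,.15,.17))
    rep("endbar",sel(.4,.65,-.06,.02,.045,.06))
    rep("plate",sel(.4,.65,.03,.11,.066,.08))
    rep("post",sel(.48,.57,-.01,.06,.1,.145))
    rep("neck",sel(.47,.57,.09,.17,.095,.112))
    rep("foot",sel(.47,.57,.085,.165,.055,.07))
    rep("fork",sel(.59,.67,.1,.2,.078,.092))
    rep("pointer",sel(.59,.67,.05,.11,.055,.08))
    rep("tray",sel(.35,.72,-.42,-.15,.03,.04))
E
python3 meas.py
python3 - <<'E'
from h import *
p=manip.capture("top"); a=p["frame"][160:260,215:325,::-1]
cv2.imwrite("pics/close.png",cv2.resize(a,None,fx=6,fy=6,interpolation=cv2.INTER_CUBIC))
E
```

```text
top head 3976 mean [0.4925 0.3049 0.16  ] rect [494.4 307.7] [150.9 163.3] 8.3
top endbar 324 mean [ 0.5434 -0.0249  0.0545] rect [542.3  -7.2] [150.2  51.6] 8.4
top plate 572 mean [0.5313 0.067  0.0726] rect [537.   66.2] [ 80.2 148.9] 77.2
top post 86 mean [0.5341 0.0319 0.1303] rect [535.6  32.1] [20.1 21.3] 88.4
top neck 159 mean [0.5223 0.1396 0.1042] rect [523. 140.] [22.1 44.2] 12.8
top foot 170 mean [0.5186 0.1285 0.0645] rect [529.8 125.5] [48.1 93.1] 19.6
top fork 29 mean [0.6224 0.1436 0.0851] rect [622.1 144. ] [14.7 27.3] 11.9
top pointer 31 mean [0.5995 0.0859 0.0716] rect [604.3  84. ] [13.6 27.2] 84.0
top tray 456 mean [ 0.5346 -0.2767  0.0343] rect [ 565.7 -267.8] [281.4 172.3] 10.9
side head 7578 mean [0.4927 0.3152 0.16  ] rect [493.9 306.1] [149.5 160.3] 8.4
side endbar 338 mean [ 0.5455 -0.0249  0.0524] rect [543.9 -27.5] [149.8  19.3] 8.1
side plate 695 mean [0.5332 0.0662 0.0718] rect [541.6  57.1] [160.7  56.5] 7.0
side post 165 mean [0.5351 0.0352 0.1229] rect [534.8  30.4] [23.6 22.1] 48.2
side neck 205 mean [0.522  0.141  0.1034] rect [522.2 137.6] [22.1 44.7] 12.8
side foot 155 mean [0.5323 0.1304 0.064 ] rect [529.8 117.2] [46.7 90.6] 24.3
side fork 50 mean [0.6216 0.1431 0.0834] rect [621.7 141.8] [11.1 28.6] 8.9
side pointer 60 mean [0.6012 0.0861 0.0684] rect [603.5  87. ] [30.2 14.2] 16.6
side tray 392 mean [ 0.5407 -0.2738  0.0337] rect [ 568.1 -268.4] [287.8 175.2] 11.4
```

View pics/close.png

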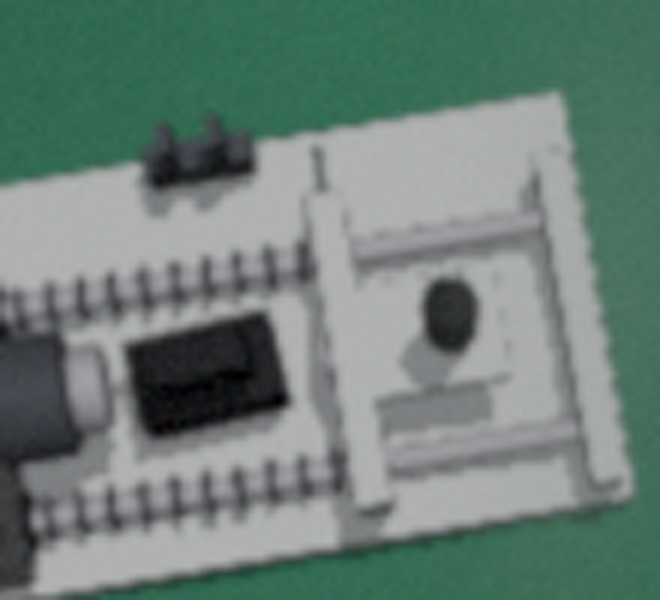

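The crop confirms the larger black block stands on the bed, neck upward, near top px (249,222), with 12.8° yaw; the machine's yaw is 8.4°. Next I move above the neck.

Emit:
{"op": "move_arm", "data": {"steps": [[0,0,-26,144,-179,-26,0],[0,0,-52,288,-358,-31,0],[0,0,-52,288,-358,-31,0],[0,0,-52,288,-358,-31,0],[0,0,-52,288,-358,-31,0],[0,0,-52,288,-358,-31,0],[0,0,-52,288,-358,-31,0],[0,0,-52,288,-358,-31,0],[0,0,-52,288,-358,-31,0],[0,0,-52,288,-358,-31,0],[0,0,-52,288,-358,-31,0],[0,0,-52,288,-358,-31,0]], "newtons": 50}}

```text
clock: 2.35
ee_pos: [0.5222, 0.1401, 0.2003]
eef_rot: [-0.0, 0.624, 0.781, -0.0]
force: [0.6, 0.3, 0.5]
grip_width: 1.004
grasp_force: 0.0
```

Emit:
{"op": "move_arm", "data": {"steps": [[0,0,0,0,-1,-40,0],[0,0,0,0,-1,-80,0],[0,0,0,0,-1,-110,0],[0,0,0,0,-1,-130,0],[0,0,0,0,-1,-130,0],[0,0,0,0,-1,-130,255],[0,0,0,0,-1,-130,255],[0,0,0,0,-1,-130,255],[0,0,0,0,-1,-130,255],[0,0,0,0,-1,-130,255],[0,0,0,0,-1,-130,255],[0,0,0,0,-1,-130,255]]}}

```text
clock: 3.55
ee_pos: [0.5229, 0.1385, 0.071]
eef_rot: [0.0, 0.624, 0.781, 0.0]
force: [-2.3, 0.8, 6.9]
grip_width: 0.249
grasp_force: 49.2
```

Emit:
{"op": "move_arm", "data": {"steps": [[0,0,0,0,0,15,255],[0,0,0,0,0,45,255],[0,0,0,0,0,85,255],[0,0,0,0,0,125,255],[0,0,0,0,0,140,255],[0,0,0,0,-25,140,255],[0,0,0,0,-65,140,255],[0,0,0,0,-110,140,255],[0,0,0,0,-155,140,255],[0,0,0,0,-200,140,255],[0,0,0,0,-245,140,255],[0,0,0,0,-290,140,255]]}}

```text
clock: 4.75
ee_pos: [0.5221, -0.1534, 0.2101]
eef_rot: [-0.0, 0.624, 0.781, -0.0]
force: [0.5, 0.6, -4.4]
grip_width: 0.25
grasp_force: 49.7
```

Emit:
{"op": "move_arm", "data": {"steps": [[0,0,0,0,-40,0,255],[0,0,0,0,-80,0,255],[0,0,0,0,-110,0,255],[0,0,0,0,-125,0,255],[0,0,0,0,-125,0,255],[0,0,0,0,-125,0,255],[0,0,0,0,-125,0,255]]}}

```text
clock: 5.45
ee_pos: [0.5228, -0.2754, 0.2103]
eef_rot: [-0.0, 0.624, 0.782, 0.0]
force: [-0.2, -0.5, -3.4]
grip_width: 0.25
grasp_force: 49.8
```

```bash
python3 - <<'E'
from h import *
for c in("top","side"):
    p=manip.capture(c)
    r=world(p,[[366,191],[424,178],[442,247],[381,261]],h=.035)
    if c=="top": print(r.mean(0))
    save(p,c+"1")
    X=cloud(p).reshape(-1,3)
    for n,(x0,x1,z0,z1) in dict(rim=(.4,.66,.031,.038),blk=(.45,.59,.07,.16)).items():
        q=X[(X[:,0]>x0)&(X[:,0]<x1)&(X[:,1]<-.18)&(X[:,1]>-.4)&(X[:,2]>z0)&(X[:,2]<z1)]
        print(c,n,len(q),q.min(0),q.max(0))
a=cv2.imread("pics/side1.png")[100:300,180:420]
cv2.imwrite("pics/side1c.png",cv2.resize(a,None,fx=3,fy=3))
s=manip.sense();print(s["clock"],s["ee_pos"],s["force"],s["grip_width"])
E
```

```text
[ 0.52268529 -0.27465121  0.035     ]
top rim 168 [ 0.41668871 -0.32073975  0.03100497] [ 0.63522778 -0.18027346  0.03795124]Traceback (most recent call last):
  File "<stdin>", line 10, in <module>
    return umr_minimum(a, axis, None, out, keepdims, initial, where)
ValueError: zero-size array to reduction operation minimum which has no identity
```

Tray centre is (0.523, -0.275), and the block is over it. Lowering.

Emit:
{"op": "move_arm", "data": {"steps": [[0,0,0,0,0,-40,255],[0,0,0,0,0,-80,255],[0,0,0,0,0,-115,255],[0,0,0,0,0,-138,255],[0,0,0,0,0,-147,255],[0,0,0,0,0,-152,255],[0,0,0,0,0,-155,255],[0,0,0,0,0,-155,255],[0,0,0,0,0,-155,255]]}}

```text
clock: 6.4
ee_pos: [0.5231, -0.2768, 0.0563]
eef_rot: [0.001, 0.624, 0.781, 0.0]
force: [-0.2, 0.1, -2.9]
grip_width: 0.25
grasp_force: 49.5
```

Emit:
{"op": "move_arm", "data": {"steps": [[0,0,0,0,0,-1,255],[0,0,0,0,0,-2,255],[0,0,0,0,0,-2,255],[0,0,0,0,0,-2,255]]}}

```text
clock: 6.8
ee_pos: [0.5231, -0.2769, 0.055]
eef_rot: [0.001, 0.624, 0.781, 0.0]
force: [-5.4, 1.9, 11.0]
grip_width: 0.25
grasp_force: 51.8
```

Emit:
{"op": "move_arm", "data": {"steps": [[0,0,0,0,0,0,0],[0,0,0,0,0,0,0],[0,0,0,0,0,0,0],[0,0,0,0,0,0,0],[0,0,0,0,0,0,0],[0,0,0,0,0,0,0],[0,0,0,0,0,20,0],[0,0,0,0,0,60,0],[0,0,0,0,0,105,0],[0,0,0,0,0,150,0],[0,0,0,0,0,150,0]]}}

```text
clock: 7.9
ee_pos: [0.5244, -0.2776, 0.2099]
eef_rot: [0.005, 0.624, 0.781, 0.001]
force: [0.4, 0.0, -1.1]
grip_width: 0.999
grasp_force: 0.0
```

Emit:
{"op": "move_arm", "data": {"steps": [[0,0,8,0,30,0,0],[0,0,16,1,65,0,0],[0,0,24,2,100,0,0],[0,0,32,4,135,0,0],[0,0,40,6,170,0,0],[0,0,48,8,200,0,0],[0,0,56,10,230,0,0],[0,0,64,12,260,0,0],[0,0,72,12,290,0,0],[0,0,80,12,308,0,0],[0,0,85.6,12,308,0,0],[0,0,85.6,12,308,0,0]]}}

```text
clock: 9.1
ee_pos: [0.5345, 0.0319, 0.2029]
eef_rot: [-0.0, -0.074, 0.997, -0.0]
force: [-0.9, 0.4, -0.4]
grip_width: 0.999
grasp_force: 0.0
```

```bash
python3 - <<'E'
from h import *
u=np.array([-.146,.989])
for c in("top","side"):
    p=manip.capture(c); save(p,c+"2")
    for t,h in(("pointer_tip",.068),("slot_mid",.078),("post_mid",.105),("block",.004),("block_neck",.069)):
        for d in manip.spot_point(t,p)[:3]:
            w=world(p,d["at"],h=h)[0]; print(c,t,np.round(d["at"]),round(d["conf"],2),w.round(4),"u",round(w[:2]@u,4))
    X=cloud(p).reshape(-1,3)
    q=X[(X[:,0]>.42)&(X[:,0]<.62)&(X[:,1]<-.2)&(X[:,1]>-.35)&(X[:,2]>.05)&(X[:,2]<.12)]
    if len(q): print("placed block",len(q),q.min(0),q.max(0))
a=cv2.imread("pics/top2.png")[160:290,230:460]; b=cv2.imread("pics/side2.png")[130:260,200:430]
cv2.imwrite("pics/both2.png",cv2.resize(np.vstack([a,b]),None,fx=2.3,fy=2.3,interpolation=cv2.INTER_CUBIC))
s=manip.sense();print(s["clock"],s["ee_pos"],s["force"],s["qpos"])
E
```

```text
top pointer_tip [352. 149.] 0.59 [ 0.7111 -0.1411  0.068 ] u -0.2434
top block [402. 220.] 0.73 [ 0.5234 -0.2773  0.004 ] u -0.3507
top block [271. 148.] 0.72 [0.7416 0.0792 0.004 ] u -0.03
top block_neck [408. 215.] 0.85 [ 0.5268 -0.2781  0.069 ] u -0.3519
top block_neck [269. 140.] 0.78 [0.7397 0.0816 0.069 ] u -0.0273
placed block 231 [ 0.50084925 -0.30965159  0.05001148] [ 0.54844026 -0.24290469  0.09469121]
side pointer_tip [250. 241.] 0.91 [0.6174 0.0801 0.068 ] u -0.0109
side post_mid [287. 217.] 0.75 [0.5386 0.0316 0.105 ] u -0.0474
side block [365. 268.] 0.79 [0.3479 0.078  0.004 ] u 0.0264
side block [198. 254.] 0.66 [0.7488 0.0781 0.004 ] u -0.0321
side block [302. 171.] 0.57 [ 0.5139 -0.2811  0.004 ] u -0.353
side block_neck [371. 254.] 0.69 [0.3457 0.0882 0.069 ] u 0.0368
side block_neck [192. 239.] 0.64 [0.7503 0.0907 0.069 ] u -0.0199
side block_neck [301. 156.] 0.58 [ 0.522  -0.2631  0.069 ] u -0.3364
placed block 46 [ 0.49861799 -0.28945983  0.05010937] [ 0.51584596 -0.24682784  0.09053698]
9.7 [0.53465938 0.03135325 0.20328192] [0.30012533 0.38449248 0.98039322] [-9.82421290e-03  2.92411197e-01  1.59770355e+00  1.83376760e-05
  1.25145554e+00 -1.72585471e+00]
```

View pics/both2.png

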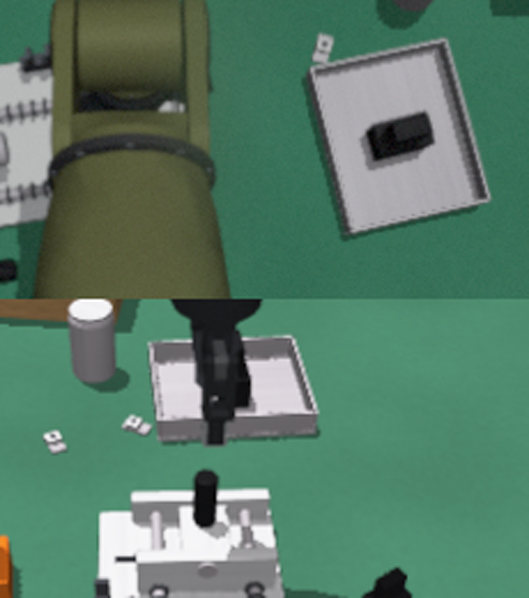

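Top half: the block stands upright in the tray (crop ~(400,137), top at z ≈ 0.09). Bottom half: the fingers are lined up over the post at crop (205,490). Descending and gripping the post along the slide direction.

Emit:
{"op": "move_arm", "data": {"steps": [[0,0,0,0,0,-30,0],[0,0,0,0,0,-65,0],[0,0,0,0,0,-95,0],[0,0,0,0,0,-112,0],[0,0,0,0,0,-115,0],[0,0,0,0,0,-115,255],[0,0,0,0,0,-115,255],[0,0,0,0,0,-115,255],[0,0,0,0,0,-115,255],[0,0,0,0,0,-115,255],[0,0,0,0,0,-115,255],[0,0,0,0,0,-115,255]], "newtons": 80}}

```text
clock: 10.9
ee_pos: [0.5351, 0.031, 0.0893]
eef_rot: [0.001, -0.073, 0.997, -0.0]
force: [-1.6, -3.4, 5.7]
grip_width: 0.262
grasp_force: 77.9
```

```bash
cat > ptr.py <<'E'
from h import *
u=np.array([-.146,.989]); v=np.array([.989,.146])
p=manip.capture("side"); X=cloud(p).reshape(-1,3)
s0=np.array([.535,.030])
D=X[:,:2]-s0; Y=D@u*1000; Z=X[:,2]; S=D@v*1000   # carriage-rest frame, mm
f=(S>85)&(S<125)&(Y>60)&(Y<140)
for n,m in dict(fork=f&(Z>.07)&(Z<.095)).items():
    print(n,m.sum(),"Y hist",np.histogram(Y[m],np.arange(74,124,4)),"S",S[m].min(),S[m].max())
m=(S>71)&(S<100)&(Y>30)&(Y<120)&(Z>.058)&(Z<.078); print("finger S,Y",np.c_[S[m],Y[m],Z[m]*1000].round(0)[:25].tolist())
for t,h in(("pointer_tip",.068),("slot_mid",.078)):
    for d in manip.spot_point(t,p)[:2]:
        w=world(p,d["at"],h=h)[0]; print(t,np.round(d["at"],1),round(d["conf"],2),"S,Y",((w[:2]-s0)@v*1000).round(1),((w[:2]-s0)@u*1000).round(1))
import sys
a=p["frame"][205:305,205:325,::-1]
cv2.imwrite(f"pics/{sys.argv[1]}.png",cv2.resize(a,None,fx=6,fy=6,interpolation=cv2.INTER_CUBIC))
s=manip.sense();print(s["clock"],s["ee_pos"],s["force"],s["grip_width"])
E
python3 ptr.py p1
```

```text
fork 76 Y hist (array([ 0,  0,  6, 29,  4,  0,  0,  3, 10, 24,  0,  0]), array([ 74,  78,  82,  86,  90,  94,  98, 102, 106, 110, 114, 118, 122])) S 96.4701486866095 108.19331325934664
finger S,Y [[78.0, 43.0, 71.0], [75.0, 44.0, 72.0], [73.0, 43.0, 70.0], [91.0, 46.0, 71.0], [89.0, 45.0, 69.0], [87.0, 45.0, 70.0], [84.0, 45.0, 69.0], [82.0, 46.0, 70.0], [80.0, 46.0, 71.0], [78.0, 46.0, 70.0], [75.0, 45.0, 69.0], [73.0, 48.0, 72.0], [91.0, 45.0, 67.0], [89.0, 46.0, 67.0], [87.0, 46.0, 68.0], [85.0, 46.0, 67.0], [82.0, 46.0, 67.0], [80.0, 47.0, 68.0], [78.0, 48.0, 69.0], [75.0, 47.0, 68.0], [73.0, 46.0, 67.0], [91.0, 49.0, 67.0], [89.0, 48.0, 66.0], [87.0, 48.0, 66.0], [85.0, 48.0, 66.0]]
pointer_tip [247.4 244. ] 0.63 S,Y 94.8 46.4
slot_mid [242.7 259.5] 0.69 S,Y 103.9 99.4
slot_mid [258.7 186.6] 0.3 S,Y 67.1 -143.2
11.05 [0.53511216 0.03103203 0.08931432] [-0.90393233 -4.34265154  6.40630346] 0.2620022330441781
```

View pics/p1.png

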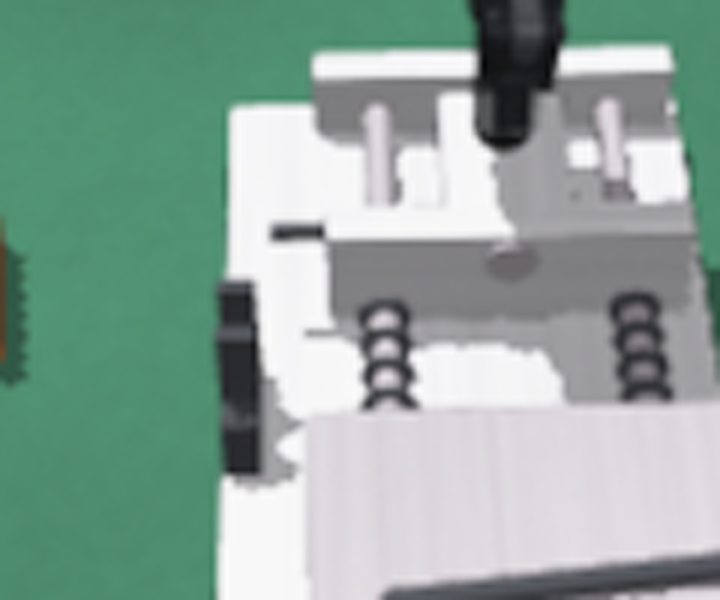

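The crop shows the fingers around the post (500,130), the pointer at (297,232) and the fork at (238,375). Pointer y is 46, slot centre about 99.5, so travel is about 53 mm.

Emit:
{"op": "move_arm", "data": {"steps": [[0,0,0,-0.7,5,0,255],[0,0,0,-1.5,10,0,255],[0,0,0,-2.2,15,0,255],[0,0,0,-2.9,20,0,255],[0,0,0,-3.7,25,0,255],[0,0,0,-4.4,30,0,255],[0,0,0,-5.1,35,0,255],[0,0,0,-5.9,40,0,255],[0,0,0,-6.6,45,0,255],[0,0,0,-7.3,50,0,255],[0,0,0,-7.7,52.5,0,255],[0,0,0,-7.7,52.5,0,255]]}}

```text
clock: 12.25
ee_pos: [0.5275, 0.083, 0.0893]
eef_rot: [0.001, -0.073, 0.997, -0.001]
force: [-1.3, -12.1, 6.9]
grip_width: 0.264
grasp_force: 78.1
```

```bash
python3 ptr.py p2
```

```text
fork 74 Y hist (array([ 0,  0,  6, 26,  5,  1,  0,  0, 17, 19,  0,  0]), array([ 74,  78,  82,  86,  90,  94,  98, 102, 106, 110, 114, 118, 122])) S 90.80892681792804 107.99567818866039
finger S,Y [[97.0, 87.0, 74.0], [99.0, 88.0, 73.0], [97.0, 89.0, 73.0], [100.0, 89.0, 70.0], [97.0, 89.0, 71.0], [95.0, 86.0, 66.0], [100.0, 89.0, 66.0], [98.0, 88.0, 65.0], [96.0, 86.0, 63.0], [96.0, 87.0, 61.0], [74.0, 96.0, 71.0], [71.0, 96.0, 71.0], [96.0, 90.0, 61.0], [91.0, 98.0, 70.0], [89.0, 97.0, 69.0], [87.0, 97.0, 70.0], [84.0, 97.0, 70.0], [82.0, 98.0, 70.0], [80.0, 97.0, 69.0], [78.0, 98.0, 70.0], [76.0, 97.0, 69.0], [74.0, 99.0, 72.0], [71.0, 98.0, 70.0], [91.0, 100.0, 69.0], [89.0, 99.0, 68.0]]
pointer_tip [251.5 261.9] 0.61 S,Y 85.5 98.5
pointer_tip [302.4 302. ] 0.41 S,Y -15.0 203.5
slot_mid [246.1 260.5] 0.52 S,Y 96.7 102.4
slot_mid [288.4 235.8] 0.26 S,Y 1.7 33.6
12.4 [0.52755082 0.08272628 0.08931186] [ -1.13675362 -11.43410312   7.52960583] 0.2638149531293453
```

View pics/p2.png

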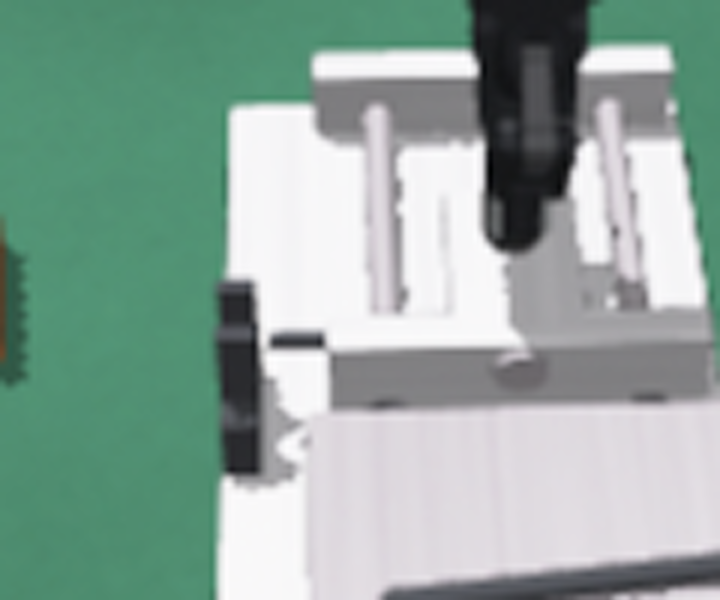

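Pointer at (297,340) lies between the lugs, seen from the side at (238,290) and (238,420). I'll check the lug faces more finely while holding.

Emit:
{"op": "move_arm", "data": {"steps": [[0,0,0,0,0,0,255],[0,0,0,0,0,0,255],[0,0,0,0,0,0,255]]}}

```text
clock: 12.7
ee_pos: [0.5275, 0.0827, 0.0893]
eef_rot: [0.001, -0.073, 0.997, -0.001]
force: [-1.3, -11.3, 7.1]
grip_width: 0.262
grasp_force: 78.1
```

```bash
python3 - <<'E'
from h import *
u=np.array([-.146,.989]); v=np.array([.989,.146]); s0=np.array([.535,.030])
for c in("top","side"):
  L=[];Q=[]
  for i in range(3):
    p=manip.capture(c); X=cloud(p).reshape(-1,3); D=X[:,:2]-s0; Y=D@u*1000; S=D@v*1000; Z=X[:,2]*1000
    m=(S>94)&(S<112)&(Y>75)&(Y<125)&(Z>66); L.append(np.c_[Y,Z][m])
    m=(S>73)&(S<91)&(Y>80)&(Y<115)&(Z>62)&(Z<76); Q.append(np.c_[Y,Z][m])
  L=np.vstack(L);Q=np.vstack(Q)
  for lo,hi in((83,90),(66,83)):
    print(c,lo,hi,np.histogram(L[(L[:,1]>lo)&(L[:,1]<hi),0],np.arange(78,122,2)))
  print(c,"ptr",len(Q),np.histogram(Q[:,0],np.arange(88,112,2)) if len(Q) else"")
print(manip.sense()["clock"])
E
```

```text
top 83 90 (array([0, 0, 0, 0, 6, 1, 1, 0, 0, 0, 0, 0, 0, 0, 0, 2, 3, 2, 3, 0, 0]), array([ 78,  80,  82,  84,  86,  88,  90,  92,  94,  96,  98, 100, 102,
       104, 106, 108, 110, 112, 114, 116, 118, 120]))
top 66 83 (array([0, 0, 0, 0, 0, 0, 1, 0, 0, 0, 0, 0, 0, 0, 0, 1, 0, 0, 0, 0, 0]), array([ 78,  80,  82,  84,  86,  88,  90,  92,  94,  96,  98, 100, 102,
       104, 106, 108, 110, 112, 114, 116, 118, 120]))
top ptr 0 
side 83 90 (array([ 0,  0,  2, 14, 16, 13,  2,  0,  0,  0,  0,  0,  0,  1, 16, 12, 19,
        2,  0,  0,  0]), array([ 78,  80,  82,  84,  86,  88,  90,  92,  94,  96,  98, 100, 102,
       104, 106, 108, 110, 112, 114, 116, 118, 120]))
side 66 83 (array([ 0,  0,  1,  0, 16, 75,  3,  0,  0,  0,  0,  0,  0,  0,  1,  7, 63,
       11,  0,  0,  0]), array([ 78,  80,  82,  84,  86,  88,  90,  92,  94,  96,  98, 100, 102,
       104, 106, 108, 110, 112, 114, 116, 118, 120]))
side ptr 92 (array([ 0,  0,  2,  7, 23, 54,  6,  0,  0,  0,  0]), array([ 88,  90,  92,  94,  96,  98, 100, 102, 104, 106, 108, 110]))
13.0
```

The slot spans 90–106 and the pointer sits at about 97.5, so it is centred. Holding.

Emit:
{"op": "move_arm", "data": {"steps": [[0,0,0,0,0.5,0,255],[0,0,0,0,0.5,0,255],[0,0,0,0,0.5,0,255],[0,0,0,0,0.5,0,255],[0,0,0,0,0.5,0,255],[0,0,0,0,0.5,0,255],[0,0,0,0,0.5,0,255],[0,0,0,0,0.5,0,255],[0,0,0,0,0.5,0,255],[0,0,0,0,0.5,0,255],[0,0,0,0,0.5,0,255],[0,0,0,0,0.5,0,255]]}}

```text
clock: 14.2
ee_pos: [0.5275, 0.0832, 0.0893]
eef_rot: [0.001, -0.073, 0.997, -0.001]
force: [-2.9, -11.9, 7.9]
grip_width: 0.261
grasp_force: 78.2
```

Emit:
{"op": "move_arm", "data": {"steps": [[0,0,0,0,0,0,255],[0,0,0,0,0,0,255],[0,0,0,0,0,0,255],[0,0,0,0,0,0,255],[0,0,0,0,0,0,255],[0,0,0,0,0,0,255],[0,0,0,0,0,0,255],[0,0,0,0,0,0,255],[0,0,0,0,0,0,255],[0,0,0,0,0,0,255],[0,0,0,0,0,0,255],[0,0,0,0,0,0,255]]}}

```text
clock: 15.4
ee_pos: [0.5275, 0.0832, 0.0893]
eef_rot: [0.001, -0.073, 0.997, -0.001]
force: [-0.7, -12.1, 7.3]
grip_width: 0.261
grasp_force: 78.2
```

Emit:
{"op": "move_arm", "data": {"steps": [[0,0,0,0,0,0,255],[0,0,0,0,0,0,255],[0,0,0,0,0,0,255],[0,0,0,0,0,0,255],[0,0,0,0,0,0,255],[0,0,0,0,0,0,255],[0,0,0,0,0,0,255],[0,0,0,0,0,0,255],[0,0,0,0,0,0,255],[0,0,0,0,0,0,255],[0,0,0,0,0,0,255],[0,0,0,0,0,0,255]]}}

```text
clock: 16.6
ee_pos: [0.5275, 0.0831, 0.0893]
eef_rot: [0.001, -0.073, 0.997, -0.001]
force: [-2.0, -12.8, 7.5]
grip_width: 0.265
grasp_force: 78.2
```

Emit:
{"op": "move_arm", "data": {"steps": [[0,0,0,0,0,0,255],[0,0,0,0,0,0,255],[0,0,0,0,0,0,255],[0,0,0,0,0,0,255],[0,0,0,0,0,0,255],[0,0,0,0,0,0,255],[0,0,0,0,0,0,255],[0,0,0,0,0,0,255]]}}

```text
clock: 17.4
ee_pos: [0.5275, 0.0832, 0.0893]
eef_rot: [0.001, -0.073, 0.997, -0.001]
force: [-1.0, -11.8, 6.6]
grip_width: 0.263
grasp_force: 78.2
```

```bash
python3 ptr.py p3 | grep -v finger; python3 -c "
from h import *
print(manip.job_done())"
```

```text
fork 77 Y hist (array([ 0,  1,  5, 30,  2,  0,  1,  0, 15, 23,  0,  0]), array([ 74,  78,  82,  86,  90,  94,  98, 102, 106, 110, 114, 118, 122])) S 88.5941343855761 107.97377738870856
pointer_tip [250.9 262.7] 0.84 S,Y 86.8 100.7
slot_mid [242.4 259.6] 0.64 S,Y 104.6 99.7
17.55 [0.52746666 0.08315904 0.08928913] [ -1.59654534 -12.38282094   7.62563721] 0.2614817175442854
the job is handed in; nothing more can be done
None
```

The setting block stands upright in the tray, and the carriage was held with its pointer opposite the gauge slot for about 5 s; I handed the job in at 17.6 s with the arm still holding it there.

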